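Clear the warming plate and set its heat lever

ROBOT

A 7-joint arm with a two-finger parallel gripper is mounted at the origin on the work surface. World frame = base frame: x ahead of the robot, y to its left, z up, the work surface at z = 0. Lengths are in m, angles in rad, forces in N, time in s.
With the tool pointing down it reaches from about 0.4 to 0.85 m from the base axis. Payload 4.5 kg.
Tool frame: the origin (TCP) lies on the centre line of the jaws, within the pads' length; the fingertips stand 17 mm ahead of it and the grasp point (between the pads) lies 2 mm behind it; z points along the fingers, y is the line along which they close (so a half turn about z gives the same grasp; the last joint's range is limited). The gripper opens to 85 mm and grips with 20 to 120 N. Pads are 22 mm wide; open, the fingers measure 114 mm over their backs; the gripper's body (76 mm by 85 mm) begins 54 mm behind the grasp point. The pads swing forward as they close: fully open they stand 13 mm farther back than shut.
Start: joints at [1.383, 0.689, -0.195, 1.565, 0.157, 0.902, -0.215], TCP at [0.138, -0.61, 0.248] pointing down, gripper open.
Joint ranges: [-3.01, 3.01], [-0.46, 2.08], [-1.47, 1.51], [0.13, 2.56], [-1, 4.14], [0.04, 2.09], [-2.66, 2.66]. Speed limits (rad/s): [2.57, 2.57, 3.14, 3.14, 3.14, 3.14, 3.14].

INTERFACE

Orientations are given as a unit quaternion [x, y, z, w].
In Python, from workcell import arm, viewer gives the robot as it stands.
- The arm moves only by the shell command python3 -m inch 'ROWS' [OPENING]. ROWS is JSON, a list of rows, each an object of numbers: "x", "y", "z": the shift along the world's x, y, z scaled (see below); "ax", "ay", "az": the turn, a rotation vector about the world's x, y, z scaled (see below). A call has 1 to 10 rows; each row is the pose to reach, as a shift and turn from the pose commanded when the call began; what a row does not reach only later rows make up. The controller multiplies each number of a shift by 100 mm and each number of a turn by 1.5 rad. A row lasts 1/8 s, in which the tool goes at most 62.5 mm and 10.7 degrees, less where a joint would pass 70% of its speed; a pose out of reach is approached as far as the arm can. A call with a number of a shift or a turn outside -1 to 1 is refused whole. A call with a gripper value outside its range is refused whole. OPENING is the opening, from 0 (shut) to 1 (fully open), set as the call begins (- or left out, the last holds). The fingers move at their own pace and stop on an object; the grip force is fixed at half the most. Time passes only in rows, so rows that repeat a pose let the fingers close. It gives the time, the measured TCP pose, the force, the opening and the grip force at its end, in the units of the state.
- arm.read_state(): the state, without advancing time (a new reading comes with each control period).
- viewer.get_image(name): name is "scene" or "top" or "wrist"; returns (picture, depth): 400x640x3 uint8, red, green, blue; 400x640 float32, m along the optical axis (not along the pixel's ray), 0 where there is no reading.
- viewer.calibration(name): a dict with "fx", "fy", "cx", "cy" (pixels), "xyz" and "orientation" of the camera in the world; the wrist camera has in their place "mount" (4x4, takes a point from camera to tool coordinates, whose origin is the TCP and whose axes are the flange's). Camera axes: x right, y down, z forward; pixel columns grow to the right and rows downward; lengths in m; the calibration is good to about 2 mm. A picture is of the moment at which its call begins: read the wrist's pose just before it. calibration takes no time and is no camera call.
- arm.hand_in(): hands the job in; it is judged then, once.
Trained networks look in the newest picture that a camera, given by its name, has taken for a name from the list of things; names that differ only in an ending like _2 or _b are one class to them, and where a whole thing is asked for, a point or a joint stands for the part that bears it (a point fixed in the world has none). Each returns a list of dicts, best first, with "confidence" (0 to 1); they miss things now and then, are a little off and sometimes report something else, mostly with a low value. They report only what shows in the picture. A call takes as long as a camera call. They do not tell look-alikes from the thing itself.
- viewer.search_frame(camera, query): "point" ([x, y, z] in m, in world coordinates, good to about 4 mm: the middle of the surface that is visible of it).
The state is a dict: "time": time; "q": joint angles; "qvel": joint speeds; "joint_efforts": joint torques, N m; "position": TCP position; "tcp_rot": TCP orientation; "wrist_force": force on the tool from outside, world axes, zero at the start; "moment": the same for the moment, N m; "gripper_width": opening from 0.0 (shut) to 1.0 (fully open); "grip_force": force on a finger pad.
Only numpy, scipy, OpenCV 4.12 (cv2) and the standard library are available. Lean on these libraries where they do the work, as an engineer would, in place of code of your own. Each camera call takes 0.05 s, during which the arm holds its last target. There are 200 camera calls.

TASK

Ready the warming plate: with the scraper block, not with the fingers, wipe the three clay chips off the plate into its yellow catch tray, and stand the scraper back on the middle of the cork disc. Then swing the red-handled heat lever on the sloping console until it points exactly at the green tab, reaching in at a slant so as not to bump the lamp bar above it. Leave the other things on the bench where they stand.

Things in the scene. Friction and masses are not known exactly. Their poses are not given: they have to be found in the camera images.
- plate: Fixed warming plate, a 140 (x) by 134 (y) mm aluminium top 40 mm above the bench. Origin: centre of the underside. Along both y sides runs a black rim 6 mm thick, 10 mm above the top (118 mm free between the rims); the +x and -x edges are open. Joined to the -x edge is a yellow catch tray, x -70 to -140 mm, inner floor 5 mm and walls 28 mm above the bench.
- chip1: Terracotta chip, 26 x 23 x 8 mm, 12 g, lying on the plate. Origin: centre of its underside.
- chip2: Second such chip.
- chip3: Third such chip.
- scraper: Scraper block standing on the cork disc: beech grip 28 (x) by 90 (y) mm above a black rubber foot 26 by 94 mm and 16 mm high; 62 mm high overall, 150 g. Origin: centre of its underside, z up. Grip it from above across its 28 mm thickness (x).
- mat: Fixed cork disc, 120 mm across and 5 mm thick, the scraper's place. Origin: centre of its underside.
- console: Fixed grey heat console, 220 mm wide (y), 160 mm deep (x -50 to +110 mm), 128 mm high. Origin: on the bench under the middle of its width, z up. Its black face slopes up towards +x at 35 degrees: from z = 30 mm at x = -50 mm to z = 128 mm at x = +90 mm, facing -x and up.
- lamp: Grow-lamp bar of the console, 28 (x) by 260 (y) by 18 mm, centred 5 mm to -x of the console's origin and 250 to 266 mm above the bench, over the lever; on two thin stays at y = +-120 mm that run back from it at 258 mm height to posts at x = +100 mm. Its origin is the console's origin.
- lever (a joint): Angle of the heat lever about the normal of the sloping face (rad, -1 to 1, stiff, stays where it is left). 0: the arm points straight down the slope; positive: turned counter-clockwise seen facing the face, so that the end swings to the console's -y.
- lever_grip (a point): Point on the axis of the lever's red handle, 42 mm off the face. The handle is a round post 14 mm thick along the point's z (the face's normal), from 12 to 62 mm off the face, at the end of a steel arm 75 mm long (12 mm wide, 5 to 13 mm off the face). The point turns with the lever: the arm points along its -x.
- lever_pivot (a point): The lever's turning point, on the face's surface; z is the normal of the face and the hinge axis, -x the direction of the arm.
- marker (a joint): Angle of the green tab about the same axis and with the same zero as the lever: the commanded lever angle. The tab does not move.
- marker_tab (a point): Middle of the green tab, 24 x 10 mm, flat on the face, 101 mm from the pivot. -x is the direction from the pivot to the tab.
- can: Bystander: red plastic sprinkling can, 120 mm body, 180 mm high, spout to +x reaching 155 mm. Origin: centre of its underside.
- vase: Bystander: green glass propagation vase with a cutting, 90 mm wide, 185 mm high. Origin: centre of its underside.
- planter: Bystander: stainless bulb planter standing on its mouth, wooden cross handle, 110 mm wide, 172 mm high. Origin: centre of its underside.
- bowl: Bystander: blue ceramic succulent bowl, 124 mm wide, 85 mm high. Origin: centre of its underside.
- pot: Bystander: small terracotta pot, 72 mm wide, 65 mm high. Origin: centre of its underside.
- feed: Bystander: white plant-feed bottle with green cap, 60 mm wide, 150 mm high. Origin: centre of its underside.
Things that resemble listed ones, but are neither listed nor needed, are in the scene too. There is more than one size of the mat; the job needs the middle-sized. There is more than one size of the scraper; the one meant has the size given above.

How it is judged:
On the way, in this order (a step that is already met when the one before it is completed fails the run):
1. all three chips lie in the catch tray (z of each of chip1, chip2, chip3 in the frame of plate below 0.03 m and x of chip1 in the frame of plate between -0.14 and -0.066 m and y of chip1 in the frame of plate between -0.067 and 0.067 m and x of chip2 in the frame of plate between -0.14 and -0.066 m and y of chip2 in the frame of plate between -0.067 and 0.067 m and x of chip3 in the frame of plate between -0.14 and -0.066 m and y of chip3 in the frame of plate between -0.067 and 0.067 m), for 0.2 s.
2. the scraper stands on the cork disc, let go (horizontal distance between scraper and mat below 0.04 m and angle between scraper's own z axis and vertical below 0.12 rad and z of scraper in the frame of mat below 0.012 m and contact force between the fingers and scraper below 0.1 N and linear speed of scraper below 0.02 m/s), for 0.2 s.
3. the lever points at the green tab (angle between the x axis of lever_grip and the x axis of marker_tab, either way round below 0.08 rad and velocity of joint lever between -0.05 and 0.05 rad/s), for 0.2 s.
At the end, for the whole second after the job is handed in: All three chips lie in the catch tray; the scraper stands upright (within 7 degrees) on the cork disc, its middle within 40 mm of the disc's middle, let go and at rest; the lever is at rest within 0.08 rad (4.6 degrees) of the green tab (all of step 1 and all of step 2 and all of step 3); the robot touches nothing.
It fails at once if the fingers touch a chip (over 1 N) (contact force between the fingers and chip1 above 1 N or contact force between the fingers and chip2 above 1 N or contact force between the fingers and chip3 above 1 N).
It fails at once if the lamp bar is bumped (over 5 N) (contact force between any of the fingers, the arm and lamp above 5 N).
It fails at once if a bystander is moved by more than 30 mm (distance of any of can, vase, planter, bowl, pot, feed from where it was at the start of the episode above 0.03 m).
It also fails if it takes over 67 s, if anything falls off the work surface, if the arm or the gripper's body presses on something with over 40 N, if the wrist force passes 120 N, or if a joint passes its speed limit or range.

## Working session

There is one attempt and no reset: what is moved stays moved. The work goes in short steps, Python scripts to look and compute and a shell command to move; the robot and the scene stay as the last step left them, time stands still between calls to the robot, and variables do not carry over. Pictures are saved under pics/ and viewed, at most 10 in all, crops included, and the job is handed in when it is done.

```bash
mkdir -p pics; ls
cat > h.py <<'E'
import numpy as np, cv2, json
from scipy.spatial.transform import Rotation as R
from workcell import arm, viewer
def cam(name):
    c=viewer.calibration(name)
    if 'mount' in c:
        s=arm.read_state(); T=np.eye(4); T[:3,:3]=R.from_quat(s['tcp_rot']).as_matrix(); T[:3,3]=s['position']
        T=T@np.array(c['mount'])
    else:
        T=np.eye(4); T[:3,:3]=R.from_quat(c['orientation']).as_matrix(); T[:3,3]=c['xyz']
    return c,T
def grab(name):
    c,T=cam(name); im,d=viewer.get_image(name)
    v,u=np.mgrid[:400,:640]
    P=np.stack([(u-c['cx'])/c['fx']*d,(v-c['cy'])/c['fy']*d,d],-1)@T[:3,:3].T+T[:3,3]
    P[d==0]=np.nan
    return im,d,P,c,T
def px(c,T,p):
    q=(np.array(p)-T[:3,3])@T[:3,:3]
    return np.round([c['fx']*q[0]/q[2]+c['cx'],c['fy']*q[1]/q[2]+c['cy']]).astype(int).tolist()
def save(n,im,k=1):
    cv2.imwrite('pics/'+n,cv2.resize(im[:,:,::-1],None,fx=k,fy=k))
E
python3 - <<'E'
from h import *
out=[]
for n in ['scene','top']:
    im,d,P,c,T=grab(n); np.savez(n+'.npz',im=im,P=P); out.append(im)
    print(n,T[:3,3].round(3), T[:3,2].round(2))
    save(n+'0.png',im,1.25)
    for q in ['plate','chip1','scraper','mat','console','lamp','lever','lever_grip','marker_tab','can','vase','planter','bowl','pot','feed']:
        print(q,[(np.round(r['point'],3).tolist(),round(r['confidence'],2),px(c,T,r['point'])) for r in viewer.search_frame(n,q)])
s=arm.read_state(); print(s['time'],s['position'],s['tcp_rot'],s['gripper_width'])
E
```

```text
pics
scene [1.3   0.374 1.036] [-0.61 -0.29 -0.74]
plate [([0.548, 0.311, 0.042], 0.98, [402, 252]), ([0.589, -0.24, 0.108], 0.68, [253, 189]), ([0.768, 0.165, 0.079], 0.28, [333, 280])]
chip1 [([0.513, 0.284, 0.05], 0.62, [398, 240]), ([0.53, 0.345, 0.048], 0.52, [414, 251]), ([0.554, 0.302, 0.046], 0.37, [399, 251])]
scraper [([0.474, -0.009, 0.05], 0.71, [325, 202]), ([0.299, -0.286, 0.068], 0.56, [284, 148])]
mat [([0.333, 0.132, 0.005], 0.87, [374, 199]), ([0.498, -0.0, 0.001], 0.53, [324, 216])]
console [([0.64, -0.241, 0.108], 0.78, [244, 199])]
lamp [([0.569, -0.246, 0.26], 0.72, [249, 152])]
lever [([0.585, -0.24, 0.109], 0.42, [253, 188])]
lever_grip [([0.59, -0.23, 0.107], 0.41, [255, 190]), ([0.532, 0.346, 0.049], 0.27, [414, 251])]
marker_tab []
can [([0.544, 0.54, 0.114], 0.95, [480, 267])]
vase [([0.771, 0.166, 0.076], 0.63, [333, 281])]
planter [([0.792, 0.021, 0.094], 0.89, [287, 264]), ([0.497, -0.003, 0.001], 0.69, [324, 215]), ([0.768, 0.165, 0.079], 0.3, [334, 280])]
bowl [([0.527, -0.54, 0.056], 0.65, [200, 163])]
pot [([0.653, -0.004, 0.051], 0.88, [303, 237])]
[... 498 characters left out ...]
5, [399, 173]), ([0.67, 0.002, 0.038], 0.44, [313, 155])]
console [([0.604, -0.258, 0.117], 0.75, [400, 173])]
lamp [([0.557, -0.266, 0.268], 0.55, [412, 181])]
lever []
lever_grip []
marker_tab []
can [([0.518, 0.313, 0.036], 0.37, [212, 203])]
vase [([0.743, 0.156, 0.073], 0.93, [263, 129])]
planter [([0.782, 0.026, 0.12], 0.59, [305, 113])]
bowl [([0.508, -0.545, 0.052], 0.82, [489, 207]), ([0.528, 0.344, 0.05], 0.72, [202, 199])]
pot [([0.669, 0.003, 0.04], 0.87, [312, 155]), ([0.464, -0.015, 0.063], 0.62, [318, 220])]
feed [([0.527, 0.346, 0.052], 0.46, [201, 199])]
1.6 [ 0.13751726 -0.60971091  0.248316  ] [9.93854282e-01 1.10696268e-01 5.23622538e-06 4.23245308e-05] 0.9998956582043863
```

View pics/scene0.png

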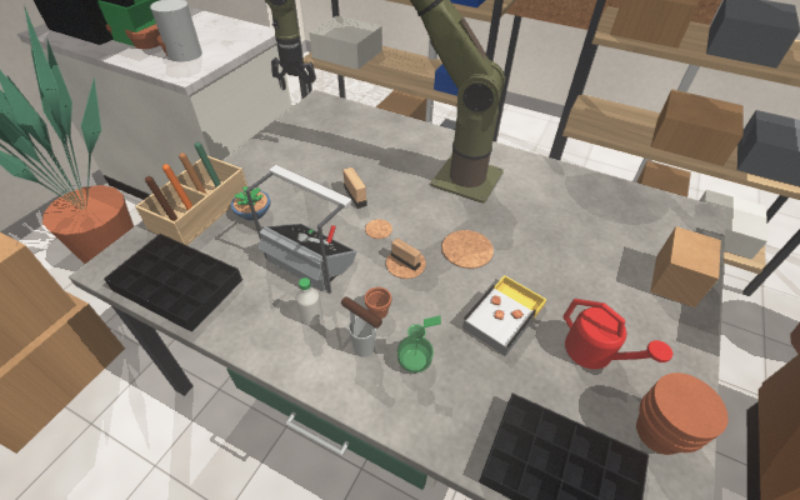

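View pics/top0.png

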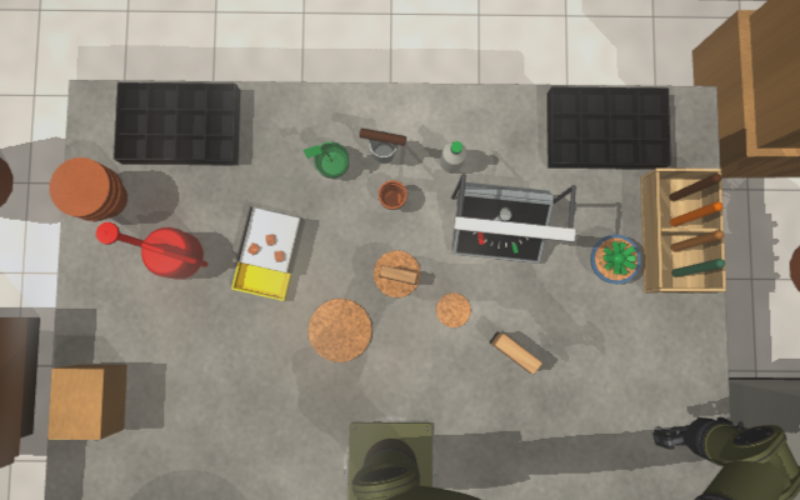

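Scene view: two blocks look like the scraper, at (355,188) on the bare bench and (404,255) on a disc. There are three cork discs, at (378,228), (405,263) and (468,248). The top view shows the discs as small (453,310), middle (397,273) and large (340,330). The chips are at (254,249), (271,240) and (280,256), and the tray is on the robot side of the plate. The lever (480,240) is red and the tab (514,247) is green. I'll measure these next.

Run:
```python
from h import *
z=np.load('top.npz'); im,P=z['im'],z['P']
hsv=cv2.cvtColor(im,cv2.COLOR_RGB2HSV)
def rect(m,name):
    p=P[m][:,:2]*1000; r=cv2.minAreaRect(p.astype(np.float32)); print(name,m.sum(),np.round(r[0]),np.round(r[1]),round(r[2],1),'z',np.nanmedian(P[m][:,2]).round(4),np.nanpercentile(P[m][:,2],95).round(4))
def near(x,y,r): return np.hypot(P[...,0]-x,P[...,1]-y)<r
Z=P[...,2]
rect(near(.462,-.016,.08)&(Z>.045),'scrA'); rect(near(.281,-.3,.09)&(Z>.045),'scrB')
rect(near(.281,-.3,.1)&(Z>.012),'scrBall')
cork=(hsv[...,0]<20)&(hsv[...,1]>90)&(Z<.015)
for n,x,y in [('mid',.465,-.012),('big',.325,.134),('small',.38,-.159)]: rect(near(x,y,.11)&cork,n)
rect(near(.55,.31,.12)&(Z>.03)&(Z<.06)&(hsv[...,0]*0==0),'plate top')
yel=(hsv[...,0]>22)&(hsv[...,0]<34)&(hsv[...,1]>150); rect(near(.5,.3,.2)&yel,'tray')
chip=near(.53,.32,.1)&(hsv[...,0]<12)&(hsv[...,1]>100)&(Z>.03)
n,l,st,ce=cv2.connectedComponentsWithStats(chip.astype(np.uint8))
for i in range(1,n):
    if st[i,4]>5: rect(l==i,'chip')
red=((hsv[...,0]<6)|(hsv[...,0]>174))&(hsv[...,1]>180)&near(.57,-.24,.15); rect(red,'handle')
gr=(hsv[...,0]>45)&(hsv[...,0]<80)&(hsv[...,1]>120)&near(.57,-.24,.15); rect(gr,'tab')
print(viewer.calibration('wrist'))
print('lamp');rect(near(.56,-.25,.17)&(Z>.24),'lamp')
for n,x,y in [('bowl',.51,-.545),('pot',.67,0),('feed',.77,-.14),('can',.54,.54)]: rect(near(x,y,.13)&(Z>.03),n)
```

```text
scrA 277 [466. -17.] [89. 28.] 77.0 z 0.0665 0.0724
scrB 530 [ 277. -304.] [120.  37.] 53.2 z 0.0816 0.087
scrBall 569 [ 275. -318.] [148.  83.] 80.8 z 0.0813 0.087
mid 804 [472. -13.] [115. 115.] 0.2 z 0.0054 0.0111
big 1982 [329. 127.] [156. 157.] 0.4 z 0.0068 0.0126
small 590 [ 381. -157.] [85. 84.] 45.0 z 0.0044 0.0096
plate top 1996 [538. 307.] [137. 167.] 77.2 z 0.0413 0.0513
tray 834 [450. 326.] [133.  68.] 77.7 z 0.0056 0.027
chip 48 [551. 300.] [20. 23.] 89.9 z 0.0486 0.0531
chip 46 [528. 342.] [20. 23.] 54.1 z 0.0473 0.0542
chip 45 [511. 277.] [20. 22.] 86.7 z 0.0482 0.0528
handle 8 [ 541. -213.] [6. 6.] 89.7 z 0.1269 0.1302
tab 24 [ 532. -305.] [20. 12.] 32.3 z 0.0575 0.0619
{'fx': 333.4618318786227, 'fy': 333.4618318786227, 'cx': 322.9578605925668, 'cy': 207.74893124895522, 'mount': array([[-8.27626231e-04, -9.60289549e-01, -2.79004118e-01,
         7.09262329e-02],
       [ 9.99999370e-01, -5.83117521e-04, -9.59355187e-04,
         8.64256529e-04],
       [ 7.58566570e-04, -2.79004736e-01,  9.60289426e-01,
        -1.25562960e-01],
       [ 0.00000000e+00,  0.00000000e+00,  0.00000000e+00,
         1.00000000e+00]])}
lamp
lamp 1312 [ 599. -270.] [261. 124.] 84.4 z 0.2655 0.2705
bowl 1890 [ 518. -573.] [158. 171.] 87.1 z 0.0595 0.099
pot 601 [716.   1.] [170.  99.] 16.6 z 0.0937 0.1737
feed 705 [ 739. -130.] [233. 119.] 48.5 z 0.1135 0.2585
can 1862 [514. 560.] [221. 119.] 88.3 z 0.1141 0.1665
```

The block on the middle disc (A) measures 89 x 28 mm at about 62 mm height, which matches the description. B is 120 x 37 mm and taller, so it is a look-alike. The middle disc is the one about 115 mm across. Next I'll move over A and take a close look.

```bash
python3 -m inch '[{"x":0.27,"y":0.5,"az":0.06},{"x":0.55,"y":0.99,"az":0.125}]'
python3 -m inch '[{"x":0.27,"y":0.5,"az":0.06},{"x":0.55,"y":0.99,"az":0.125}]'
python3 -m inch '[{"x":0.27,"y":0.5,"az":0.06},{"x":0.55,"y":0.99,"az":0.125}]'
python3 -m inch '[{"x":0.27,"y":0.5,"az":0.06},{"x":0.55,"y":0.99,"az":0.125}]'
python3 -m inch '[{"x":0.27,"y":0.5,"az":0.06},{"x":0.55,"y":0.99,"az":0.125}]'
python3 -m inch '[{"x":0.27,"y":0.5,"z":-0.2,"az":0.06},{"x":0.55,"y":0.97,"z":-0.4,"az":0.125},{"x":0.55,"y":0.97,"z":-0.4,"az":0.125},{"x":0.55,"y":0.97,"z":-0.4,"az":0.125}]'
cat >> h.py <<'E'
def tcp():
    s=arm.read_state(); Rm=R.from_quat(s['tcp_rot']).as_matrix()
    print('t',round(s['time'],2),'pos',np.round(s['position'],4),'toolx',Rm[:,0].round(3),'tooly',Rm[:,1].round(3),'toolz',Rm[:,2].round(3),'q',np.round(s['q'],2),'w',round(s['gripper_width'],3),'F',np.round(s['wrist_force'],1),'g',round(s['grip_force'],1))
def rect(P,m,name):
    r=cv2.minAreaRect((P[m][:,:2]*1000).astype(np.float32)); print(name,m.sum(),np.round(r[0],1),np.round(r[1],1),round(r[2],1),'z',np.nanmedian(P[m][:,2]).round(4))
E
python3 - <<'E'
from h import *
tcp(); im,d,P,c,T=grab('wrist'); save('w1.png',im,1)
hsv=cv2.cvtColor(im,cv2.COLOR_RGB2HSV);Z=P[...,2]
N=np.hypot(P[...,0]-.466,P[...,1]+.017)<.1
rect(P,N&(Z>.06)&(Z<.08),'scr'); rect(P,N&(Z<.01)&(hsv[...,0]<20)&(hsv[...,1]>90),'mat')
E
```

```text
t 1.6 pos [ 0.1375 -0.6097  0.2483] toolx [0.975 0.22  0.   ] tooly [ 0.22  -0.975  0.   ] toolz [ 0. -0. -1.] q [ 1.38  0.69 -0.19  1.57  0.16  0.9  -0.22] w 1.0 F [-1.   1.   0.2] g 0.0
scr 0 [0. 0.] [0. 0.] 0.0 z nan
mat 0 [0. 0.] [0. 0.] 0.0 z nanvalidation failed for argument at $[0]...
validation failed for argument at $[0]...
validation failed for argument at $[0]...
validation failed for argument at $[0]...
validation failed for argument at $[0]...
validation failed for argument at $[0]...
  return np.nanmean(a, axis, out=out, keepdims=keepdims)
```

View pics/w1.png

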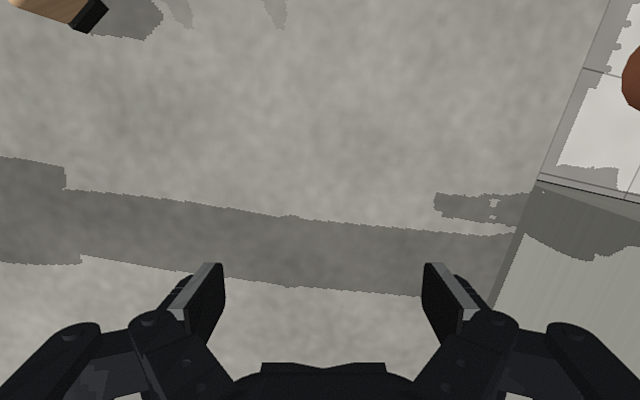

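The rows were refused and nothing moved; the picture shows only bare bench from the start pose. All six keys are probably required.

```bash
python3 -m inch '[{"x":0.27,"y":0.5,"z":0,"ax":0,"ay":0,"az":0.06},{"x":0.55,"y":0.99,"z":0,"ax":0,"ay":0,"az":0.125}]'; python3 -m inch --help | head -20; cat > /dev/null; python3 -c "
from h import *
tcp()"
```

```text
time: 1.9
position: [0.193, -0.5098, 0.2482]
tcp_rot: [0.979, 0.204, 0.0, 0.0]
wrist_force: [1.0, 0.2, -0.3]
gripper_width: 1.001
grip_force: 0.0
t 1.9 pos [ 0.193  -0.5098  0.2482] toolx [0.917 0.399 0.   ] tooly [ 0.399 -0.917  0.001] toolz [ 0.001 -0.    -1.   ] q [ 1.28  0.59 -0.25  1.81  0.2   0.77 -0.23] w 1.001 F [ 1.   0.2 -0.3] g 0.0invalid input: not JSON, or not a number
```

```bash
python3 -m inch '[{"x":0.27,"y":0.5,"z":0,"ax":0,"ay":0,"az":0.06},{"x":0.55,"y":0.99,"z":0,"ax":0,"ay":0,"az":0.125}]' >/dev/null
python3 -m inch '[{"x":0.27,"y":0.5,"z":0,"ax":0,"ay":0,"az":0.06},{"x":0.55,"y":0.99,"z":0,"ax":0,"ay":0,"az":0.125}]' >/dev/null
python3 -m inch '[{"x":0.27,"y":0.5,"z":0,"ax":0,"ay":0,"az":0.06},{"x":0.55,"y":0.99,"z":0,"ax":0,"ay":0,"az":0.125}]' >/dev/null
python3 -m inch '[{"x":0.27,"y":0.5,"z":0,"ax":0,"ay":0,"az":0.06},{"x":0.55,"y":0.99,"z":0,"ax":0,"ay":0,"az":0.125}]' >/dev/null
python3 -m inch '[{"x":0.27,"y":0.5,"z":-0.2,"ax":0,"ay":0,"az":0.06},{"x":0.55,"y":0.97,"z":-0.4,"ax":0,"ay":0,"az":0.125},{"x":0.55,"y":0.97,"z":-0.4,"ax":0,"ay":0,"az":0.125},{"x":0.55,"y":0.97,"z":-0.4,"ax":0,"ay":0,"az":0.125}]'
python3 - <<'E'
from h import *
tcp(); im,d,P,c,T=grab('wrist'); save('w2.png',im,1)
hsv=cv2.cvtColor(im,cv2.COLOR_RGB2HSV);Z=P[...,2]
N=np.hypot(P[...,0]-.466,P[...,1]+.017)<.1
rect(P,N&(Z>.06)&(Z<.08)&(hsv[...,1]>60),'scr'); rect(P,N&(Z<.01)&(hsv[...,0]<20)&(hsv[...,1]>90),'mat')
E
```

```text
time: 3.4
position: [0.4672, -0.0181, 0.2082]
tcp_rot: [0.782, 0.624, -0.001, 0.0]
wrist_force: [-0.2, -0.1, -0.5]
gripper_width: 1.003
grip_force: 0.0
t 3.4 pos [ 0.4672 -0.0181  0.2082] toolx [ 0.222  0.975 -0.001] tooly [ 0.975 -0.222 -0.001] toolz [-0.001 -0.001 -1.   ] q [ 0.21  0.58 -0.42  2.06  0.42  0.58 -0.72] w 1.003 F [-0.2 -0.1 -0.5] g 0.0
scr 3461 [466.6 -16.3] [89.6 27.6] 77.8 z 0.0667
mat 7464 [473.4 -11.4] [115.4 119.4] 70.8 z 0.0049
```

View pics/w2.png

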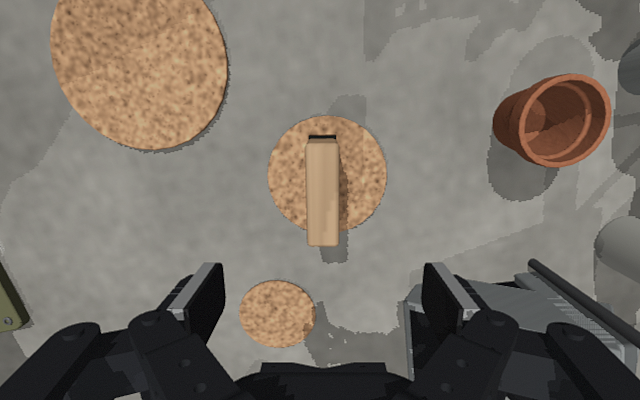

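The picture shows scraper A at (322,190) on the middle disc (327,173). The large disc is at (140,60), the small one at (278,313) and the pot at (565,120). Measured 90 x 28 mm, so this is the right block, and the fingers are aligned with it. Grasping now.

```bash
python3 -m inch '[{"x":0,"y":0.02,"z":-0.4,"ax":0,"ay":0,"az":0.005},{"x":0,"y":0.02,"z":-0.8,"ax":0,"ay":0,"az":0.005}]' >/dev/null
python3 -m inch '[{"x":0,"y":0,"z":-0.3,"ax":0,"ay":0,"az":0},{"x":0,"y":0,"z":-0.6,"ax":0,"ay":0,"az":0},{"x":0,"y":0,"z":-0.8,"ax":0,"ay":0,"az":0},{"x":0,"y":0,"z":-0.8,"ax":0,"ay":0,"az":0}]'
python3 -m inch '[{"x":0,"y":0,"z":0,"ax":0,"ay":0,"az":0},{"x":0,"y":0,"z":0,"ax":0,"ay":0,"az":0},{"x":0,"y":0,"z":0,"ax":0,"ay":0,"az":0},{"x":0,"y":0,"z":0,"ax":0,"ay":0,"az":0},{"x":0,"y":0,"z":0,"ax":0,"ay":0,"az":0},{"x":0,"y":0,"z":0,"ax":0,"ay":0,"az":0}]' 0
python3 -m inch '[{"x":0,"y":0,"z":0.3,"ax":0,"ay":0,"az":0},{"x":0,"y":0.2,"z":0.6,"ax":0,"ay":0,"az":0},{"x":0,"y":0.6,"z":0.95,"ax":0,"ay":0,"az":0}]' >/dev/null
python3 -m inch '[{"x":0.2,"y":0.5,"z":0.3,"ax":0,"ay":0,"az":0},{"x":0.4,"y":0.99,"z":0.5,"ax":0,"ay":0,"az":0},{"x":0.4,"y":0.99,"z":0.5,"ax":0,"ay":0,"az":0},{"x":0.4,"y":0.99,"z":0.5,"ax":0,"ay":0,"az":0}]'
python3 - <<'E'
from h import *
tcp(); im,d,P,c,T=grab('wrist'); save('w3.png',im,1); np.savez('w3.npz',im=im,P=P)
E
```

```text
time: 4.2
position: [0.4667, -0.0173, 0.0479]
tcp_rot: [0.78, 0.626, -0.001, -0.0]
wrist_force: [0.8, 0.3, -0.1]
gripper_width: 1.003
grip_force: 0.0
time: 4.95
position: [0.4678, -0.0158, 0.0491]
tcp_rot: [0.779, 0.626, 0.0, 0.0]
wrist_force: [-0.2, 0.1, 5.6]
gripper_width: 0.32
grip_force: 59.8
time: 5.82
position: [0.5066, 0.1423, 0.1929]
tcp_rot: [0.779, 0.627, -0.001, 0.0]
wrist_force: [-0.3, -1.1, -2.5]
gripper_width: 0.318
grip_force: 59.8
t 5.83 pos [0.5066 0.1423 0.1929] toolx [ 0.215  0.977 -0.002] tooly [ 0.977 -0.215 -0.001] toolz [-0.001 -0.002 -1.   ] q [-0.13  0.66 -0.39  1.91  0.4   0.65 -0.98] w 0.318 F [-0.3 -1.1 -2.5] g 59.8
```

View pics/w3.png

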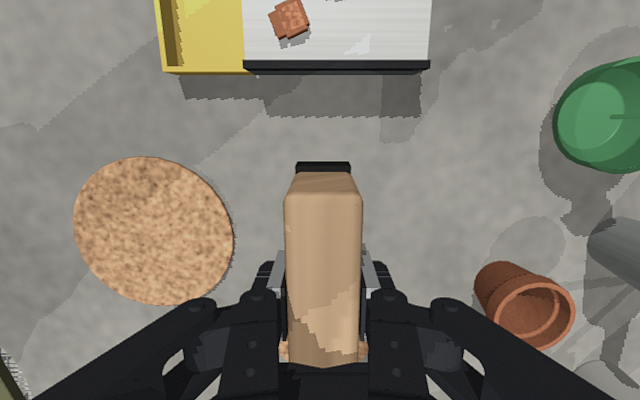

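The scraper is held at (323,270). The near rim runs (243,65)-(430,65), with the tray left of it and one chip at (290,18). I'll fit the plate frame.

Run:
```python
from h import *
z=np.load('w3.npz'); im,P=z['im'],z['P']; Z=P[...,2]; V=np.mgrid[:400,:640][0]
m=(V<75)&(Z>.043)&(Z<.06)&(im.max(-1)<70); rect(P,m,'rim')
hsv=cv2.cvtColor(im,cv2.COLOR_RGB2HSV)
print('white z',np.nanmedian(Z[:55,330:420]))
e=[]
for v in (10,30,50): 
    row=(hsv[v,:,0]>20)&(hsv[v,:,0]<34)&(hsv[v,:,1]>130); us=np.where(row)[0]; u=us[us<260].max()+3
    e.append(P[v,u]); 
    ur=np.where((Z[v,300:]<.03))[0].min()+300-3; print('edges',P[v,u].round(4),P[v,ur].round(4))
# by hypothesis
ex=np.array([.977,-.215]);ey=np.array([.215,.977])
q=P[m][:,:2]; print('rim in tool axes',np.percentile(q@ex,[1,99]).round(4),np.percentile(q@ey,[1,99]).round(4))
l=P[m]; 
f=np.load('top.npz');
```

```text
rim 1537 [541.3 253.4] [ 30.5 139.2] 77.5 z 0.0498
white z 0.039943329119873916
edges [0.4793 0.2937 0.0394] [0.6131 0.2639 0.0405]
edges [0.4772 0.2802 0.0409] [0.61   0.2509 0.0402]
edges [0.4742 0.2668 0.0409] [0.6064 0.2375 0.0413]
rim in tool axes [0.4061 0.5425] [0.3488 0.3726]
```

```bash
python3 -m inch '[{"x":0.23,"y":0.38,"z":-0.05,"ax":0,"ay":0,"az":0},{"x":0.46,"y":0.76,"z":-0.1,"ax":0,"ay":0,"az":0}]' >/dev/null
python3 -m inch '[{"x":0.23,"y":0.38,"z":-0.2,"ax":0,"ay":0,"az":0},{"x":0.47,"y":0.75,"z":-0.5,"ax":0,"ay":0,"az":0},{"x":0.47,"y":0.75,"z":-0.6,"ax":0,"ay":0,"az":0},{"x":0.47,"y":0.75,"z":-0.6,"ax":0,"ay":0,"az":0}]'
python3 - <<'E'
from h import *
tcp(); im,d,P,c,T=grab('wrist'); im2,_,P2,_,_=grab('top')
save('w4.png',np.vstack([im[:,:,:][::1], cv2.resize(im2[150:275,150:350],(640,400))]),.7)
p=np.array([.5527,.3040]);ex=np.array([.977,-.215]);ey=np.array([.215,.977])
s=arm.read_state()['position'][:2]-p; print('tcp in plate',s@ex,s@ey)
E
```

```text
time: 6.62
position: [0.5992, 0.2912, 0.1213]
tcp_rot: [0.78, 0.626, -0.003, 0.001]
wrist_force: [0.1, -0.2, -1.6]
gripper_width: 0.321
grip_force: 59.9
t 6.62 pos [0.5992 0.2912 0.1213] toolx [ 0.216  0.976 -0.005] tooly [ 0.976 -0.216 -0.003] toolz [-0.004 -0.004 -1.   ] q [-0.34  0.91 -0.35  1.52  0.39  0.78 -1.07] w 0.321 F [ 0.1 -0.2 -1.6] g 59.9
tcp in plate 0.04936993292570037 -0.0016537278612956676
```

View pics/w4.png

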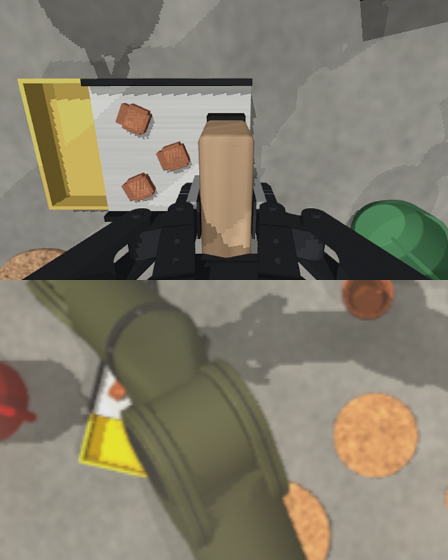

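The wrist view shows the scraper foot inside the rims, right of all three chips: (133,118), (173,157) and (138,187) in the picture. Lower and sweep.

```bash
python3 -m inch '[{"x":0,"y":0.02,"z":-0.2,"ax":0,"ay":0,"az":0},{"x":0,"y":0.02,"z":-0.3,"ax":0,"ay":0,"az":0},{"x":0,"y":0.02,"z":-0.355,"ax":0,"ay":0,"az":0},{"x":0,"y":0.02,"z":-0.355,"ax":0,"ay":0,"az":0}]'
python3 -m inch '[{"x":-0.1,"y":0.022,"z":0,"ax":0,"ay":0,"az":0},{"x":-0.22,"y":0.048,"z":0,"ax":0,"ay":0,"az":0},{"x":-0.34,"y":0.075,"z":0,"ax":0,"ay":0,"az":0},{"x":-0.46,"y":0.1,"z":0,"ax":0,"ay":0,"az":0},{"x":-0.58,"y":0.128,"z":0,"ax":0,"ay":0,"az":0},{"x":-0.7,"y":0.154,"z":0,"ax":0,"ay":0,"az":0}]'
python3 -c "
from h import *
im,d,P,c,T=grab('wrist'); save('w5.png',im,.7)
p=np.array([.5527,.3040]);ex=np.array([.977,-.215]);ey=np.array([.215,.977])
s=arm.read_state()['position'][:2]-p; print('tcp in plate',s@ex,s@ey)"
```

```text
time: 7.22
position: [0.6002, 0.2961, 0.0872]
tcp_rot: [0.779, 0.627, -0.0, -0.0]
wrist_force: [-0.2, -1.3, -1.8]
gripper_width: 0.318
grip_force: 59.9
time: 7.98
position: [0.5298, 0.312, 0.0879]
tcp_rot: [0.779, 0.627, 0.0, 0.0]
wrist_force: [-0.7, -0.7, -1.3]
gripper_width: 0.318
grip_force: 59.9
tcp in plate -0.02656821592351947 0.003136802335153392
```

View pics/w5.png

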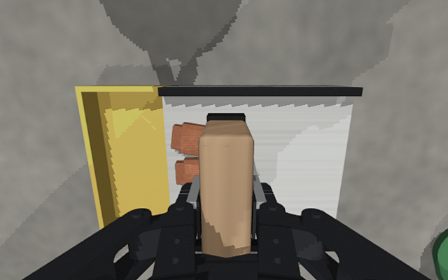

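The chips are gathered ahead of the foot at (187,135) and (187,170), moving toward the tray. Push on past the edge.

```bash
python3 -m inch '[{"x":-0.12,"y":0.02,"z":-0.015,"ax":0,"ay":0,"az":0},{"x":-0.25,"y":0.048,"z":-0.015,"ax":0,"ay":0,"az":0},{"x":-0.38,"y":0.075,"z":-0.015,"ax":0,"ay":0,"az":0},{"x":-0.5,"y":0.1,"z":-0.015,"ax":0,"ay":0,"az":0},{"x":-0.62,"y":0.125,"z":-0.015,"ax":0,"ay":0,"az":0},{"x":-0.62,"y":0.125,"z":-0.015,"ax":0,"ay":0,"az":0}]'
python3 -m inch '[{"x":0.1,"y":-0.02,"z":0.2,"ax":0,"ay":0,"az":0},{"x":0.35,"y":-0.08,"z":0.6,"ax":0,"ay":0,"az":0},{"x":0.6,"y":-0.25,"z":0.7,"ax":0,"ay":0,"az":0},{"x":0.6,"y":-0.6,"z":0.7,"ax":0,"ay":0,"az":0},{"x":0.6,"y":-0.6,"z":0.7,"ax":0,"ay":0,"az":0}]'
python3 - <<'E'
from h import *
im,d,P,c,T=grab('wrist'); save('w6.png',im,.7)
hsv=cv2.cvtColor(im,cv2.COLOR_RGB2HSV)
p=np.array([.5527,.3040]);ex=np.array([.977,-.215]);ey=np.array([.215,.977])
D=P[...,:2]-p;X=D@ex;Y=D@ey
chip=(hsv[...,0]<12)&(hsv[...,1]>100)&(abs(X)<.16)&(abs(Y)<.075)&(P[...,2]<.06)
n,l,st,ce=cv2.connectedComponentsWithStats(chip.astype(np.uint8))
for i in range(1,n):
    if st[i,4]>30: m=l==i;print(st[i,4],np.nanmedian(X[m]).round(4),np.nanmedian(Y[m]).round(4),np.nanmedian(P[m][:,2]).round(4),np.nanmax(P[m][:,2]).round(4))
E
```

```text
time: 8.78
position: [0.4671, 0.3248, 0.0864]
tcp_rot: [0.779, 0.627, -0.0, -0.0]
wrist_force: [0.5, 0.6, -1.5]
gripper_width: 0.322
grip_force: 59.9
time: 9.4
position: [0.5298, 0.2589, 0.156]
tcp_rot: [0.781, 0.624, -0.001, 0.002]
wrist_force: [-1.0, -0.3, -2.4]
gripper_width: 0.319
grip_force: 60.0
951 -0.1067 0.0265 0.0129 0.0157
888 -0.1058 0.0015 0.0129 0.0149
806 -0.1068 -0.0281 0.0129 0.0148
```

View pics/w6.png

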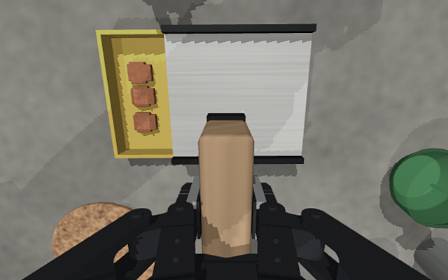

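All three chips lie flat in the tray at (140,72), (143,97) and (145,122), at x about -106 mm in the plate frame. Now back to the middle disc.

```bash
python3 -m inch '[{"x":-0.1,"y":-0.45,"z":0,"ax":0,"ay":0,"az":0},{"x":-0.19,"y":-0.9,"z":0,"ax":0,"ay":0,"az":0}]' >/dev/null
python3 -m inch '[{"x":-0.1,"y":-0.45,"z":0,"ax":0,"ay":0,"az":0},{"x":-0.19,"y":-0.9,"z":0,"ax":0,"ay":0,"az":0}]' >/dev/null
python3 -m inch '[{"x":-0.1,"y":-0.45,"z":-0.2,"ax":0,"ay":0,"az":0},{"x":-0.2,"y":-0.91,"z":-0.5,"ax":0,"ay":0,"az":0},{"x":-0.2,"y":-0.91,"z":-0.8,"ax":0,"ay":0,"az":0},{"x":-0.2,"y":-0.91,"z":-0.9,"ax":0,"ay":0,"az":0},{"x":-0.2,"y":-0.91,"z":-0.9,"ax":0,"ay":0,"az":0}]'
```

```text
time: 10.58
position: [0.4711, -0.0052, 0.0661]
tcp_rot: [0.779, 0.628, 0.0, -0.0]
wrist_force: [0.4, 0.4, -2.1]
gripper_width: 0.316
grip_force: 59.9
```

```bash
python3 -m inch '[{"x":0.0,"y":-0.06,"z":-0.08,"ax":0,"ay":0,"az":0},{"x":0,"y":-0.06,"z":-0.13,"ax":0,"ay":0,"az":0},{"x":0,"y":-0.06,"z":-0.155,"ax":0,"ay":0,"az":0},{"x":0,"y":-0.06,"z":-0.16,"ax":0,"ay":0,"az":0},{"x":0,"y":-0.06,"z":-0.16,"ax":0,"ay":0,"az":0}]'
python3 -m inch '[{"x":0,"y":0,"z":0,"ax":0,"ay":0,"az":0},{"x":0,"y":0,"z":0,"ax":0,"ay":0,"az":0},{"x":0,"y":0,"z":0,"ax":0,"ay":0,"az":0},{"x":0,"y":0,"z":0,"ax":0,"ay":0,"az":0},{"x":0,"y":0,"z":0,"ax":0,"ay":0,"az":0}]' 1
python3 -m inch '[{"x":0,"y":0,"z":0.2,"ax":0,"ay":0,"az":0},{"x":0,"y":0,"z":0.6,"ax":0,"ay":0,"az":0},{"x":0,"y":0,"z":1,"ax":0,"ay":0,"az":0}]'
python3 -m inch '[{"x":0,"y":0,"z":0.5,"ax":0,"ay":0,"az":0},{"x":0,"y":0,"z":0.6,"ax":0,"ay":0,"az":0},{"x":0,"y":0,"z":0.6,"ax":0,"ay":0,"az":0}]'
python3 - <<'E'
from h import *
tcp(); im,d,P,c,T=grab('wrist'); np.savez('w7.npz',im=im,P=P); save('w7.png',im)
hsv=cv2.cvtColor(im,cv2.COLOR_RGB2HSV);Z=P[...,2]
N=np.hypot(P[...,0]-.466,P[...,1]+.017)<.1
rect(P,N&(Z>.06)&(Z<.08)&(hsv[...,1]>60),'scr'); rect(P,N&(Z<.01)&(hsv[...,0]<20)&(hsv[...,1]>90),'mat')
# console from top data
z=np.load('top.npz'); im,P=z['im'],z['P']; Z=P[...,2]
L=(abs(P[...,1]+.265)<.14)&(Z>.255)&(Z<.275)&(im.min(-1)>150); rect(P,L,'lampbar')
E
```

```text
time: 11.2
position: [0.4706, -0.0127, 0.0504]
tcp_rot: [0.779, 0.627, 0.0, 0.0]
wrist_force: [-0.2, -0.6, -1.8]
gripper_width: 0.319
grip_force: 59.9
time: 11.82
position: [0.4705, -0.0128, 0.0503]
tcp_rot: [0.779, 0.627, 0.0, 0.0]
wrist_force: [0.5, 0.1, -1.1]
gripper_width: 0.997
grip_force: 0.0
time: 12.2
position: [0.4701, -0.0129, 0.1513]
tcp_rot: [0.779, 0.627, -0.0, -0.0]
wrist_force: [0.5, -1.3, -0.6]
gripper_width: 1.003
grip_force: 0.0
time: 12.58
position: [0.4706, -0.0131, 0.2105]
tcp_rot: [0.78, 0.626, 0.0, 0.0]
wrist_force: [-0.3, -0.6, -0.7]
gripper_width: 1.003
grip_force: 0.0
t 12.57 pos [ 0.4706 -0.0131  0.2105] toolx [ 0.215  0.977 -0.   ] tooly [ 0.977 -0.215  0.001] toolz [ 0.001 -0.    -1.   ] q [ 0.23  0.58 -0.47  2.05  0.46  0.61 -0.77] w 1.003 F [-0.3 -0.6 -0.7] g 0.0
scr 3403 [470.3 -13. ] [89.1 28. ] 77.6 z 0.0667
mat 7145 [473.4 -11.6] [116.  119.2] 71.6 z 0.0048
lampbar 948 [ 553.4 -265.4] [260.7  27.8] 84.4 z 0.2664
```

The scraper stands at (470,-13) mm, within 4 mm of the disc centre. For the slanted reach I need the arm's kinematics so I can see which joint limits matter. I'll fit a simple 7R model from logged poses.

```bash
cat > kin.py <<'E'
import numpy as np, itertools
from scipy.optimize import least_squares
from scipy.spatial.transform import Rotation as R
# q, pos, toolx, tooly
D=[([1.383,.689,-.195,1.565,.157,.902,-.215],[.1375,-.6097,.2483],[.975,.22,0],[.22,-.975,0]),
([1.28,.59,-.25,1.81,.2,.77,-.23],[.193,-.5098,.2482],[.917,.399,0],[.399,-.917,0]),
([.21,.58,-.42,2.06,.42,.58,-.72],[.4672,-.0181,.2082],[.222,.975,0],[.975,-.222,0]),
([-.13,.66,-.39,1.91,.40,.65,-.98],[.5066,.1423,.1929],[.215,.977,0],[.977,-.215,0]),
([-.34,.91,-.35,1.52,.39,.78,-1.07],[.5992,.2912,.1213],[.216,.976,0],[.976,-.216,0]),
([.23,.58,-.47,2.05,.46,.61,-.77],[.4706,-.0131,.2105],[.215,.977,0],[.977,-.215,0])]
def fk(q,p,s):
    h,a,b,c,ea,eb,ec,f=p
    r=R.from_euler('z',s[0]*q[0]); t=np.array([0,0,h])
    r=r*R.from_euler('y',q[1])*R.from_euler('z',s[1]*q[2]); t=t+r.apply([ea,0,a])
    r=r*R.from_euler('y',q[3])*R.from_euler('z',s[2]*q[4]); t=t+r.apply([eb,0,b])
    r=r*R.from_euler('y',q[5]); 
    r=r*R.from_euler('z',s[3]*q[6]+f); t=t+r.apply([0,0,c])+0*ec
    return r,t
def res(p,s):
    o=[]
    for q,x,tx,ty in D:
        r,t=fk(q,p,s); m=r.as_matrix(); o+=list((t-x)*3)+list(.3*(m[:,0]-tx))+list(.3*(m[:,1]-ty))
    return o
if __name__=='__main__':
    best=[]
    for s in itertools.product([1,-1],repeat=4):
        for f in (0,1.57,3.14,-1.57):
            l=least_squares(res,[.36,.52,.38,.27,0,0,0,f],args=(s,)); best.append((l.cost,s,l.x))
    best.sort(key=lambda t:t[0])
    for b in best[:3]: print(round(b[0],5),b[1],b[2].round(3))
E
python3 kin.py
```

```text
0.0111 (-1, -1, -1, -1) [-0.35   0.689  0.273 -0.184 -0.054 -0.011 -0.014  1.573]
0.0111 (-1, -1, -1, -1) [-3.5000e-01  6.8900e-01  2.7300e-01 -1.8400e-01 -5.4000e-02 -1.1000e-02
 -1.0601e+02 -4.7100e+00]
0.0111 (-1, -1, -1, -1) [-0.35   0.689  0.273 -0.184 -0.054 -0.011  0.391  1.573]
```

```bash
cat >> kin.py <<'E'
def fk2(q,p,s):
    h,a,b,c,ea,eb,ec,f,g,la,lb,lc=p[:12]
    q=np.array(q)
    r=R.from_euler('z',s[0]*q[0]+g); t=np.array([0,0,h])
    r=r*R.from_euler('y',q[1])*R.from_euler('z',s[1]*q[2]); t=t+r.apply([ea,la,a])
    r=r*R.from_euler('y',q[3])*R.from_euler('z',s[2]*q[4]); t=t+r.apply([eb,lb,b])
    r=r*R.from_euler('y',q[5]); 
    t=t+r.apply([ec,lc,0]); r=r*R.from_euler('z',s[3]*q[6]+f); t=t+r.apply([0,0,c])
    return r,t
E
python3 - <<'E'
import kin, numpy as np, itertools
from kin import *
def res(p,s,reg=.003):
    o=list(reg*(p-np.array([.3,.4,.4,.25,0,0,0,p[7],p[8],0,0,0])))
    for q,x,tx,ty in D:
        r,t=fk2(q,p,s); m=r.as_matrix(); o+=list((t-x)*3)+list(.3*(m[:,0]-tx))+list(.3*(m[:,1]-ty))
    return o
B=[]
for s in itertools.product([1,-1],repeat=4):
    for f in (0,1.57,3.14,-1.57):
      for g in (0,):
        l=least_squares(res,[.36,.52,.38,.27,0,0,0,f,g,0,0,0],args=(s,)); B.append((l.cost,s,l.x))
B.sort(key=lambda t:t[0])
for b in B[:4]: print(round(b[0],6),b[1],b[2].round(3))
c,s,p=B[0]
for q,x,tx,ty in D:
    r,t=fk2(q,p,s); m=r.as_matrix(); print((t-x).round(3),(m[:,0]-tx).round(3),(m[:,1]-ty).round(3))
E
```

```text
9e-05 (-1, -1, -1, -1) [ 1.750e-01  5.650e-01  3.370e-01  1.410e-01 -4.000e-03  8.000e-03
 -1.300e-02  1.573e+00 -1.000e-03 -6.400e-02  9.000e-03  9.000e-03]
9e-05 (-1, -1, -1, -1) [ 1.750e-01  5.650e-01  3.370e-01  1.410e-01 -4.000e-03  8.000e-03
 -1.300e-02  1.573e+00 -1.000e-03 -6.400e-02  9.000e-03  9.000e-03]
9e-05 (-1, -1, -1, -1) [ 1.750e-01  5.650e-01  3.370e-01  1.410e-01 -4.000e-03  8.000e-03
 -1.300e-02  1.573e+00 -1.000e-03 -6.400e-02  9.000e-03  9.000e-03]
9e-05 (-1, -1, -1, -1) [ 1.750e-01  5.650e-01  3.370e-01  1.410e-01 -4.000e-03  8.000e-03
 -1.300e-02 -4.711e+00 -1.000e-03 -6.400e-02  9.000e-03  9.000e-03]
[ 0.    -0.     0.001] [ 0.001 -0.002  0.001] [-0.002 -0.001  0.001]
[-0.001  0.    -0.001] [-0.001  0.002 -0.001] [ 0.002  0.001 -0.004]
[ 0.001 -0.001 -0.   ] [-0.006  0.001  0.001] [0.001 0.006 0.003]
[-0.001  0.003  0.   ] [-0.003  0.    -0.003] [0.    0.003 0.   ]
[ 0.    -0.001 -0.   ] [ 0.01  -0.002  0.003] [-0.002 -0.01  -0.002]
[-0.001 -0.001  0.001] [-0.001 -0.    -0.005] [-0.     0.001  0.005]
```

```bash
cat > ik.py <<'E'
from kin import *
S=(-1,-1,-1,-1); lo=np.array([-3.01,-.46,-1.47,.13,-1,.04,-2.66]); hi=np.array([3.01,2.08,1.51,2.56,4.14,2.09,2.66])
def fit(c,D=D):
    def res(p):
        o=list(.003*(p-np.array([.3,.4,.4,c,0,0,0,p[7],p[8],0,0,0])))+[10*(p[3]-c)]
        for d in D:
            r,t=fk2(d[0],p,S); m=r.as_matrix(); o+=list((t-d[1])*3)+list(.3*(m[:,0]-d[2]))+list(.3*(m[:,1]-d[3]))
        return o
    return least_squares(res,[.36,.52,.38,c,0,0,0,1.57,0,0,0,0]).x
def pose(p,q):
    return fk2(q,p,S)
def solve(P,pos,Rt,q0,w=.01):
    def f(q):
        r,t=fk2(q,P,S); return list(5*(t-pos))+list((Rt.inv()*r).as_rotvec())+list(w*(q-q0))
    l=least_squares(f,np.clip(q0,lo+.01,hi-.01),bounds=(lo+.02,hi-.02)); e=f(l.x); return l.x,np.linalg.norm(e[:6])
yc=np.radians(-5.6); EX=np.array([np.cos(yc),np.sin(yc),0]); EY=np.array([-np.sin(yc),np.cos(yc),0]); EZ=np.array([0,0,1.])
def toolrot(tilt,roll):   # tool z tilted from down toward +EX; roll=0: tool y=+EY
    z=-EZ*np.cos(tilt)+EX*np.sin(tilt); y=EY; x=np.cross(y,z); m=np.stack([x,y,z],1)
    return R.from_matrix(m)*R.from_euler('z',roll)
E
python3 - <<'E'
from ik import *
rng=np.random.default_rng(0)
q0=np.array([.23,.58,-.47,2.05,.46,.61,-.77])
pos=np.array([.5525,-.214,.117])
for c in (.2,.26):
    P=fit(c); print('c',c,P.round(3))
    for tilt in (25,35,45):
      for roll in (0,90,-90,180):
        B=[]
        for k in range(25):
            q,e=solve(P,pos,toolrot(np.radians(tilt),np.radians(roll)),rng.uniform(lo,hi) if k else q0,.002)
            if e<.01: B.append((np.abs(q-q0).max(),q))
        B.sort(key=lambda t:t[0]); print(tilt,roll,len(B),B and B[0][1].round(2))
E
```

```text
c 0.2 [ 0.232  0.565  0.336  0.2   -0.004  0.007 -0.013  1.571 -0.002 -0.064
  0.01   0.01 ]Traceback (most recent call last):
  File "<stdin>", line 11, in <module>
  File "ik.py", line 15, in solve
    l=least_squares(f,np.clip(q0,lo+.01,hi-.01),bounds=(lo+.02,hi-.02)); e=f(l.x); return l.x,np.linalg.norm(e[:6])
    return func(*args, **kwargs)
    raise ValueError("Initial guess is outside of provided bounds")
ValueError: Initial guess is outside of provided bounds
```

```bash
sed -i 's/lo+.01,hi-.01/lo+.03,hi-.03/' ik.py
python3 - <<'E'
from ik import *
rng=np.random.default_rng(0)
q0=np.array([.23,.58,-.47,2.05,.46,.61,-.77])
pos=np.array([.5525,-.214,.117])
for c in (.2,.26):
    P=fit(c)
    for tilt in (25,35,45):
      for roll in (0,90,-90,180):
        B=[]
        for k in range(20):
            q,e=solve(P,pos,toolrot(np.radians(tilt),np.radians(roll)),rng.uniform(lo,hi) if k else q0,.002)
            if e<.01: B.append((np.abs(q-q0).max(),q))
        B.sort(key=lambda t:t[0]); print(c,tilt,roll,len(B),[b[1].round(2).tolist() for b in B[:2]])
E
```

```text
0.2 25 0 14 [[0.79, 0.89, -0.85, 1.97, 1.62, 0.53, 0.3], [0.73, 0.87, -0.74, 1.97, 1.63, 0.45, 0.26]]
0.2 25 90 16 [[0.88, 0.95, -1.03, 1.97, 1.62, 0.68, -1.23], [0.86, 0.94, -1.0, 1.97, 1.62, 0.66, -1.23]]
0.2 25 -90 10 [[0.37, 0.8, -0.18, 1.98, 2.47, 0.09, 0.86], [0.36, 0.8, -0.17, 1.99, 2.54, 0.09, 0.79]]
0.2 25 180 8 [[0.3, 0.81, -0.09, 2.02, 3.18, 0.12, 1.69], [0.33, 0.8, -0.14, 2.0, 2.84, 0.1, 2.04]]
0.2 35 0 16 [[1.05, 1.18, -1.45, 2.07, 1.89, 1.04, 0.27], [1.05, 1.18, -1.45, 2.07, 1.89, 1.04, 0.27]]
0.2 35 90 15 [[1.05, 1.18, -1.45, 2.07, 1.89, 1.04, -1.3], [1.05, 1.18, -1.45, 2.07, 1.89, 1.04, -1.3]]
0.2 35 -90 12 [[0.65, 0.84, -0.62, 2.08, 2.35, 0.43, 1.1], [0.65, 0.84, -0.62, 2.08, 2.36, 0.43, 1.09]]
0.2 35 180 6 [[0.39, 0.81, -0.22, 2.11, 3.0, 0.37, 1.91], [0.32, 0.82, -0.11, 2.12, 3.19, 0.4, 1.7]]
0.2 45 0 14 [[1.07, 1.21, -1.45, 2.16, 2.15, 1.05, 0.09], [1.04, 1.15, -1.37, 2.16, 2.19, 0.99, 0.02]]
0.2 45 90 16 [[1.07, 1.21, -1.45, 2.16, 2.15, 1.05, -1.48], [1.07, 1.21, -1.45, 2.16, 2.15, 1.05, -1.48]]
0.2 45 -90 9 [[0.84, 0.95, -0.93, 2.17, 2.46, 0.73, 1.13], [0.67, 0.8
[... 692 characters left out ...]
 2.17, 1.93, 1.06, -1.38], [1.07, 1.18, -1.45, 2.17, 1.93, 1.06, -1.38]]
0.26 35 -90 10 [[0.76, 0.88, -0.79, 2.17, 2.31, 0.57, 1.17], [0.7, 0.86, -0.68, 2.17, 2.43, 0.53, 1.03]]
0.26 35 180 6 [[0.42, 0.82, -0.25, 2.21, 3.0, 0.48, 1.93], [0.55, 0.83, -0.45, 2.19, 2.72, 0.47, 2.25]]
0.26 45 0 16 [[1.09, 1.22, -1.45, 2.28, 2.21, 1.11, 0.01], [1.09, 1.22, -1.45, 2.28, 2.21, 1.11, 0.01]]
0.26 45 90 18 [[1.09, 1.22, -1.45, 2.28, 2.21, 1.11, -1.56], [1.09, 1.22, -1.45, 2.28, 2.21, 1.11, -1.56]]
0.26 45 -90 12 [[0.99, 1.07, -1.19, 2.28, 2.36, 0.94, 1.32], [1.01, 1.1, -1.24, 2.28, 2.33, 0.97, 1.37]]
0.26 45 180 9 [[0.41, 0.88, -0.21, 2.32, 3.15, 0.82, 1.8], [0.17, 0.94, 0.19, 2.34, 3.44, 0.95, 1.42]]
```

Run:
```python
from ik import *
from workcell import arm
s=arm.read_state(); cur=R.from_quat(s['tcp_rot'])
tg=toolrot(np.radians(35),0)
rv=(tg*cur.inv()).as_rotvec(); print(rv, np.degrees(np.linalg.norm(rv)), (rv/1.5).round(3))
```

```text
[-0.55531368 -0.40458785  1.63205242] 101.45818639995127 [-0.37  -0.27   1.088]
```

```bash
python3 -m inch '[{"x":0,"y":-0.2,"z":0.05,"ax":-0.031,"ay":-0.023,"az":0.091},{"x":0,"y":-0.4,"z":0.1,"ax":-0.062,"ay":-0.045,"az":0.181},{"x":0,"y":-0.6,"z":0.1,"ax":-0.093,"ay":-0.068,"az":0.272},{"x":0,"y":-0.8,"z":0.1,"ax":-0.123,"ay":-0.09,"az":0.363},{"x":0,"y":-0.98,"z":0.1,"ax":-0.154,"ay":-0.113,"az":0.453},{"x":0,"y":-0.98,"z":0.1,"ax":-0.185,"ay":-0.135,"az":0.544},{"x":0,"y":-0.98,"z":0.1,"ax":-0.185,"ay":-0.135,"az":0.544}]'
python3 -c "
from h import *
tcp()"
```

```text
time: 13.5
position: [0.4684, -0.1105, 0.2187]
tcp_rot: [0.457, 0.874, -0.009, 0.164]
wrist_force: [0.6, 0.5, -0.5]
gripper_width: 1.002
grip_force: 0.0
t 13.5 pos [ 0.4684 -0.1105  0.2187] toolx [-0.529  0.796 -0.295] tooly [0.802 0.583 0.134] toolz [ 0.278 -0.165 -0.946] q [ 0.17  0.5  -0.21  2.3   1.34  0.27 -0.68] w 1.002 F [ 0.6  0.5 -0.5] g 0.0
```

```bash
python3 -m inch '[{"x":0,"y":-0.2,"z":0,"ax":-0.031,"ay":-0.023,"az":0.091},{"x":0,"y":-0.4,"z":0,"ax":-0.062,"ay":-0.045,"az":0.181},{"x":0,"y":-0.6,"z":-0.1,"ax":-0.093,"ay":-0.068,"az":0.272},{"x":0,"y":-0.8,"z":-0.2,"ax":-0.123,"ay":-0.09,"az":0.363},{"x":0,"y":-0.98,"z":-0.3,"ax":-0.154,"ay":-0.113,"az":0.453},{"x":0,"y":-0.98,"z":-0.4,"ax":-0.185,"ay":-0.135,"az":0.544},{"x":0,"y":-0.98,"z":-0.4,"ax":-0.185,"ay":-0.135,"az":0.544},{"x":0,"y":-0.98,"z":-0.4,"ax":-0.185,"ay":-0.135,"az":0.544}]'
python3 -m inch '[{"x":0,"y":-0.4,"z":0,"ax":0,"ay":0,"az":0},{"x":0,"y":-0.4,"z":0,"ax":0,"ay":0,"az":0}]'>/dev/null
python3 - <<'E'
from h import *
tcp(); im,d,P,c,T=grab('wrist'); np.savez('w8.npz',im=im,P=P,T=T); save('w8.png',im)
s=arm.read_state()
from ik import toolrot
print((toolrot(np.radians(35),0)*R.from_quat(s['tcp_rot']).inv()).as_rotvec().round(3))
E
```

```text
time: 14.5
position: [0.4713, -0.2088, 0.1804]
tcp_rot: [0.048, 0.953, -0.014, 0.3]
wrist_force: [-1.1, -0.3, -0.1]
gripper_width: 0.997
grip_force: 0.0
t 14.75 pos [ 0.4719 -0.2519  0.1814] toolx [-0.814  0.084 -0.575] tooly [ 0.103  0.995 -0.001] toolz [ 0.572 -0.061 -0.818] q [ 0.91  0.72 -0.59  2.4   2.88  0.48 -0.85] w 1.002 F [-0.3 -0.1  0.2] g 0.0
[0.    0.001 0.002]
```

View pics/w8.png

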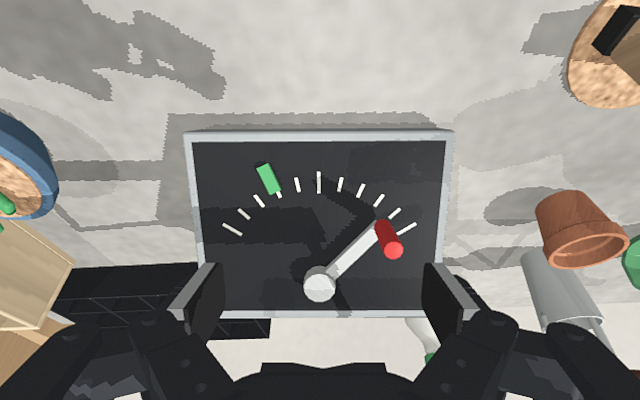

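The picture shows the pivot knob at (319,286), the lever arm running to the red handle (base (382,226), top (393,250)) and the green tab at (268,179). I'll measure them in the face frame.

```bash
cat > face.py <<'E'
from h import *
from ik import EX,EY,EZ
def face(im,P):
    hsv=cv2.cvtColor(im,cv2.COLOR_RGB2HSV); V,U=np.mgrid[:400,:640]
    B=np.array([.5584,-.2659,0])
    roi=(U>195)&(U<445)&(V>140)&(V<315)
    dark=roi&(V<255)&(im.max(-1)<60)&np.isfinite(P[...,0])
    c0=np.median(P[dark],0); 
    q=P[dark]-c0; q=q[np.abs(q@np.array([-.574,0,.819]))<.02]
    n=np.linalg.svd(q-q.mean(0),full_matrices=False)[2][2]; n*=np.sign(n[2]); o=c0+q.mean(0)
    a=np.radians(35); n0=-np.sin(a)*EX+np.cos(a)*EZ; u=np.cos(a)*EX+np.sin(a)*EZ
    C=lambda p: np.stack([(p-B)@u,(p-B)@EY,(p-o)@n0],-1)
    print('normal err',(n-n0).round(3),'plane off model',((o-B-np.array([0,0,.065]))@n0).round(4))
    F=C(P)
    red=roi&((hsv[...,0]<8)|(hsv[...,0]>172))&(hsv[...,1]>120); gr=roi&(hsv[...,0]>45)&(hsv[...,0]<85)&(hsv[...,1]>90)
    return F,hsv,roi,red,gr,o,B,u,n0
E
python3 - <<'E'
from face import *
z=np.load('w8.npz'); im,P=z['im'],z['P']
F,hsv,roi,red,gr,o,B,u,n0=face(im,P)
print('o',o)
g=F[gr]; g=g[abs(g[:,2])<.01]; r=cv2.minAreaRect((g[:,:2]*1000).astype(np.float32)); print('tab',np.median(g,0).round(4),r)
r=F[red]; top=r[r[:,2]>.057]; print('red h range',np.percentile(r[:,2],[2,50,98]).round(4),'top',len(top),np.mean(top,0).round(4), (top.min(0)/2+top.max(0)/2).round(4))
k=roi&(hsv[...,1]<40)&(im.max(-1)>110)&(F[...,2]>.004)
for lo_,hi_ in ((.004,.008),(.008,.016),(.016,.03),(.03,.05)):
    m=k&(F[...,2]>lo_)&(F[...,2]<hi_); 
    if m.sum()>5: print(lo_,m.sum(),F[m].mean(0).round(4),F[m].min(0).round(4),F[m].max(0).round(4))
V,U=np.mgrid[:400,:640]
kn=k&(np.hypot(U-319,V-286)<20); print('knob',np.median(F[kn],0).round(4), F[kn].min(0).round(4),F[kn].max(0).round(4))
# zero tick px 319,182
t=roi&(abs(U-319)<4)&(abs(V-182)<12)&(im.min(-1)>150); print('tick0',F[t].mean(0).round(4))
E
```

```text
normal err [ 0.    -0.002  0.   ] plane off model -0.0002
o [ 0.56617778 -0.29406446  0.07209467]
tab [ 0.0145 -0.0402  0.0043] ((15.677793502807617, -40.77599334716797), (25.65082550048828, 12.248953819274902), 23.380802154541016)
red h range [nan nan nan] top 328 [0.0518 0.0511 0.061 ] [0.0526 0.0515 0.0601]
0.004 50 [0.0905 0.0029 0.0065] [ 0.0493 -0.012   0.0041] [0.1048 0.0473 0.0079]
0.008 1245 [0.0827 0.021  0.0127] [ 0.0496 -0.0134  0.0081] [0.1205 0.0479 0.016 ]
0.016 497 [0.1062 0.0004 0.0167] [ 0.0538 -0.0133  0.016 ] [0.12   0.045  0.0298]
knob [0.1035 0.0004 0.0161] [ 0.0909 -0.0134  0.0041] [0.1205 0.015  0.0181]
tick0 [0.0184 0.0004 0.0005]
```

```bash
cat > way.py <<'E'
from h import *
from ik import EX,EY,EZ
a=np.radians(35); n0=-np.sin(a)*EX+np.cos(a)*EZ; u=np.cos(a)*EX+np.sin(a)*EZ; B=np.array([.5584,-.2659,0]); off=.0530
S0,Y0=.107,.0004
W=lambda s,y,h: B+s*u+y*EY+(h+off)*n0
def inv(p): d=np.array(p)-B; return np.array([d@u,d@EY,d@n0-off])
arc=lambda th,h,r=.075: W(S0-r*np.cos(th),Y0-r*np.sin(th),h)
E
python3 - <<'E'
from way import *
p=np.array(arm.read_state()['position']); print(inv(p).round(4))
A=arc(-.748,.10); Bp=arc(-.748,.043); print('to above',((A-p)*10).round(3),'descend',((Bp-A)*10).round(3))
for th in np.linspace(-.748,.42,9)[1:]: print(round(th,3),((arc(th,.043)-Bp)*10).round(3))
E
```

```text
[0.0319 0.0076 0.146 ]
to above [ 0.469  0.394 -0.261] descend [ 0.325 -0.032 -0.467]
-0.602 [-0.064 -0.08  -0.039]
-0.456 [-0.118 -0.169 -0.071]
-0.31 [-0.162 -0.267 -0.094]
-0.164 [-0.193 -0.371 -0.109]
-0.018 [-0.212 -0.478 -0.115]
0.128 [-0.217 -0.587 -0.111]
0.274 [-0.21  -0.696 -0.099]
0.42 [-0.19  -0.801 -0.077]
```

```bash
python3 -m inch '[{"x":0.16,"y":0.13,"z":-0.09,"ax":0,"ay":0,"az":0},{"x":0.31,"y":0.26,"z":-0.17,"ax":0,"ay":0,"az":0},{"x":0.47,"y":0.39,"z":-0.26,"ax":0,"ay":0,"az":0},{"x":0.47,"y":0.39,"z":-0.26,"ax":0,"ay":0,"az":0},{"x":0.47,"y":0.39,"z":-0.26,"ax":0,"ay":0,"az":0}]'
python3 -c "
from way import *
tcp(); p=np.array(arm.read_state()['position']); print(inv(p).round(4), ((arc(-.748,.043)-p)*10).round(3))
im,d,P,c,T=grab('wrist'); save('w9.png',im)"
```

```text
time: 15.42
position: [0.5172, -0.2093, 0.1546]
tcp_rot: [0.046, 0.953, -0.014, 0.3]
wrist_force: [-0.2, 0.4, 0.9]
gripper_width: 0.998
grip_force: 0.0
t 15.43 pos [ 0.5172 -0.2093  0.1546] toolx [-0.816  0.079 -0.573] tooly [0.096 0.995 0.001] toolz [ 0.57  -0.054 -0.82 ] q [ 0.74  0.79 -0.56  2.37  2.79  0.57 -0.86] w 0.998 F [-0.2  0.4  0.9] g 0.0
[0.0506 0.0523 0.1004] [ 0.339 -0.043 -0.462]
```

View pics/w9.png

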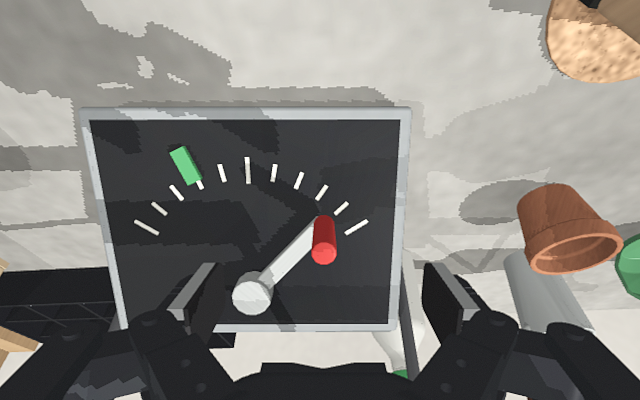

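The handle (323,240) is centred between the fingers and the knob (251,294) is clear. Descend and grip.

```bash
python3 -m inch '[{"x":0.12,"y":-0.015,"z":-0.16,"ax":0,"ay":0,"az":0},{"x":0.23,"y":-0.03,"z":-0.31,"ax":0,"ay":0,"az":0},{"x":0.335,"y":-0.04,"z":-0.46,"ax":0,"ay":0,"az":0},{"x":0.335,"y":-0.04,"z":-0.46,"ax":0,"ay":0,"az":0}]'
python3 -m inch '[{"x":0,"y":0,"z":0,"ax":0,"ay":0,"az":0},{"x":0,"y":0,"z":0,"ax":0,"ay":0,"az":0},{"x":0,"y":0,"z":0,"ax":0,"ay":0,"az":0},{"x":0,"y":0,"z":0,"ax":0,"ay":0,"az":0},{"x":0,"y":0,"z":0,"ax":0,"ay":0,"az":0},{"x":0,"y":0,"z":0,"ax":0,"ay":0,"az":0}]' 0
python3 -c "
from way import *
tcp(); p=np.array(arm.read_state()['position']); print(inv(p).round(4))"
```

```text
time: 15.98
position: [0.5513, -0.2138, 0.1071]
tcp_rot: [0.047, 0.953, -0.014, 0.3]
wrist_force: [-0.2, 0.2, 0.8]
gripper_width: 0.998
grip_force: 0.0
time: 16.73
position: [0.5504, -0.2129, 0.1083]
tcp_rot: [0.046, 0.953, -0.013, 0.3]
wrist_force: [-3.8, 3.1, 3.6]
gripper_width: 0.151
grip_force: 58.4
t 16.73 pos [ 0.5504 -0.2129  0.1083] toolx [-0.816  0.079 -0.572] tooly [0.095 0.995 0.002] toolz [ 0.57  -0.053 -0.82 ] q [ 0.7   0.91 -0.53  2.3   2.8   0.61 -0.85] w 0.151 F [-3.8  3.1  3.6] g 58.4
[0.0514 0.052  0.0433]
```

```bash
python3 -m inch '[{"x":-0.034,"y":-0.04,"z":-0.021,"ax":0,"ay":0,"az":0},{"x":-0.064,"y":-0.08,"z":-0.039,"ax":0,"ay":0,"az":0},{"x":-0.092,"y":-0.124,"z":-0.056,"ax":0,"ay":0,"az":0},{"x":-0.118,"y":-0.169,"z":-0.071,"ax":0,"ay":0,"az":0},{"x":-0.141,"y":-0.218,"z":-0.083,"ax":0,"ay":0,"az":0},{"x":-0.162,"y":-0.267,"z":-0.094,"ax":0,"ay":0,"az":0},{"x":-0.179,"y":-0.319,"z":-0.102,"ax":0,"ay":0,"az":0},{"x":-0.193,"y":-0.371,"z":-0.109,"ax":0,"ay":0,"az":0}]'
python3 - <<'E'
from way import *
p=np.array(arm.read_state()['position']); f=inv(p); print(f.round(4),'th',np.arctan2(-(f[1]-Y0),S0-f[0]),'r',np.hypot(f[1]-Y0,S0-f[0]))
for th in (-.09,-.018,.055,.128,.2,.274,.35,.42): print(round(th,3),((arc(th,.043)-p)*10).round(3))
E
```

```text
time: 17.73
position: [0.5295, -0.2456, 0.096]
tcp_rot: [0.043, 0.954, -0.009, 0.297]
wrist_force: [-8.4, 8.4, -4.3]
gripper_width: 0.145
grip_force: 59.3
[0.0299 0.0173 0.0433] th -0.21623326348024174 r 0.07892680388046305
-0.09 [ 0.011 -0.104  0.011]
-0.018 [ 0.004 -0.157  0.01 ]
0.055 [-0.001 -0.211  0.01 ]
0.128 [-0.002 -0.266  0.013]
0.2 [-0.    -0.32   0.018]
0.274 [ 0.005 -0.375  0.026]
0.35 [ 0.014 -0.43   0.036]
0.42 [ 0.025 -0.48   0.047]
```

```bash
python3 -m inch '[{"x":-0.011,"y":-0.054,"z":-0.004,"ax":0,"ay":0,"az":0},{"x":-0.019,"y":-0.107,"z":-0.006,"ax":0,"ay":0,"az":0},{"x":-0.023,"y":-0.161,"z":-0.005,"ax":0,"ay":0,"az":0},{"x":-0.024,"y":-0.216,"z":-0.002,"ax":0,"ay":0,"az":0},{"x":-0.022,"y":-0.27,"z":0.003,"ax":0,"ay":0,"az":0},{"x":-0.017,"y":-0.325,"z":0.01,"ax":0,"ay":0,"az":0},{"x":-0.008,"y":-0.38,"z":0.02,"ax":0,"ay":0,"az":0},{"x":0.003,"y":-0.44,"z":0.032,"ax":0,"ay":0,"az":0},{"x":0.003,"y":-0.44,"z":0.032,"ax":0,"ay":0,"az":0}]'
python3 - <<'E'
from way import *
p=np.array(arm.read_state()['position']); f=inv(p); print(f.round(4),'th',np.arctan2(-(f[1]-Y0),S0-f[0]),'r',np.hypot(f[1]-Y0,S0-f[0]))
im,d,P,c,T=grab('wrist'); save('w10.png',im); np.savez('w10.npz',im=im,P=P)
E
```

```text
time: 18.85
position: [0.5277, -0.2924, 0.0978]
tcp_rot: [0.045, 0.954, -0.011, 0.295]
wrist_force: [-7.1, 4.4, -2.9]
gripper_width: 0.142
grip_force: 59.2
[ 0.0332 -0.0293  0.0432] th 0.3831137703697726 r 0.0795704960919227
```

```bash
python3 -m inch '[{"x":0,"y":0,"z":0,"ax":0,"ay":0,"az":0},{"x":0,"y":0,"z":0,"ax":0,"ay":0,"az":0},{"x":0,"y":0,"z":0,"ax":0,"ay":0,"az":0},{"x":0,"y":0,"z":0,"ax":0,"ay":0,"az":0},{"x":0,"y":0,"z":0,"ax":0,"ay":0,"az":0}]' 1
python3 -m inch '[{"x":-0.12,"y":0.012,"z":0.17,"ax":0,"ay":0,"az":0},{"x":-0.32,"y":0.032,"z":0.46,"ax":0,"ay":0,"az":0},{"x":-0.57,"y":0.056,"z":0.82,"ax":0,"ay":0,"az":0},{"x":-0.57,"y":0.056,"z":0.82,"ax":0,"ay":0,"az":0},{"x":-0.57,"y":0.056,"z":0.82,"ax":0,"ay":0,"az":0}]'
python3 - <<'E'
from face import *
tcp(); im,d,P,c,T=grab('wrist'); save('w11.png',im); np.savez('w11.npz',im=im,P=P)
F,hsv,roi,red,gr,o,B,u,n0=face(im,P)
g=F[gr]; g=g[abs(g[:,2])<.01]; print('tab',g.mean(0).round(4),cv2.minAreaRect((g[:,:2]*1000).astype(np.float32)))
r=F[red]; top=r[r[:,2]>.057]; t=(top.min(0)+top.max(0))/2; print('top',len(top),t.round(4))
print('lever',np.arctan2(.0004-t[1],.107-t[0]),'tab',np.arctan2(.0004-g[:,1].mean(),.107-g[:,0].mean()))
arml=roi&(hsv[...,1]<40)&(im.max(-1)>110)&(F[...,2]>.008)&(F[...,2]<.015)
q=F[arml][:,:2]*1000; print('arm',len(q),cv2.minAreaRect(q.astype(np.float32)), cv2.fitLine(q.astype(np.float32),cv2.DIST_HUBER,0,.01,.01).ravel())
E
```

```text
time: 19.52
position: [0.5322, -0.295, 0.1007]
tcp_rot: [0.046, 0.953, -0.014, 0.3]
wrist_force: [0.2, -0.4, -0.5]
gripper_width: 1.003
grip_force: 0.0
time: 20.15
position: [0.4755, -0.2897, 0.1826]
tcp_rot: [0.046, 0.953, -0.014, 0.3]
wrist_force: [0.1, 0.5, 0.2]
gripper_width: 0.998
grip_force: 0.0
t 20.15 pos [ 0.4755 -0.2897  0.1826] toolx [-0.815  0.08  -0.574] tooly [0.097 0.995 0.001] toolz [ 0.571 -0.055 -0.819] q [ 0.99  0.73 -0.58  2.31  2.94  0.37 -0.82] w 0.998 F [0.1 0.5 0.2] g 0.0
normal err [ 0.    -0.001  0.   ] plane off model -0.0002
tab [ 0.0147 -0.0404  0.0039] ((15.504556655883789, -40.46111297607422), (25.64581298828125, 11.42681884765625), 23.992603302001953)
top 342 [ 0.0385 -0.0305  0.0602]
lever 0.42393562066273716 tab 0.4162997160586491
arm 824 ((81.96051788330078, -11.110193252563477), (82.15087127685547, 24.80377197265625), 26.17125129699707) [  0.93973386   0.3419068   74.318726   -13.433982  ]
```

View pics/w11.png

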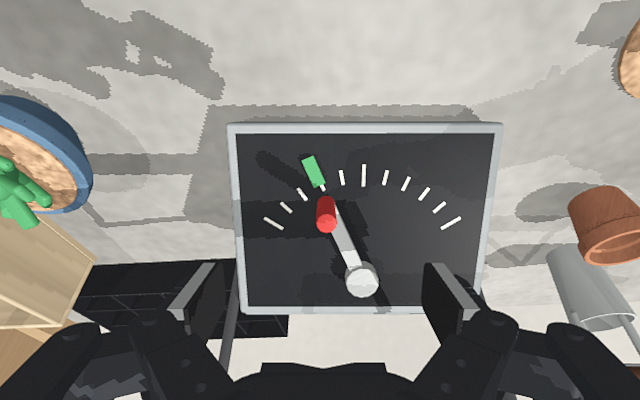

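The lever from knob (361,281) through handle (326,214) lines up with the green tab (313,171): 0.424 against 0.416 rad. The gripper is clear, the scraper was measured 4 mm off the disc centre and the chips are in the tray. Handing in.

```bash
python3 -c "
from workcell import arm
print(arm.hand_in())"
```

```text
the job is handed in; nothing more can be done
None
```

I handed the job in at about 20 s on the clock, verdict not reported: all three chips are in the tray, the scraper stands about 4 mm off the disc's middle, and the lever is within about 0.01 rad of the green tab; I viewed 11 pictures, one over the limit of 10.

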